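Sort four loose workshop parts into three coloured trays

TASK

Sort the four loose parts lying near the three trays into the trays: the steel fasteners (the hexagon nut and the hexagon bolt) both go into the blue tray, the brown roll of emery tape into the red tray and the bronze collar into the yellow tray. Each must end lying on the floor of its tray, the nut, roll and collar flat, not propped on a wall or on another part; leave everything released and at rest.

Things in the scene. Friction and masses are not known exactly. Their poses are not given: they have to be found in the camera images.
- nut_center (a point): grey steel hexagon nut lying flat, 24 mm across its flats (its own x; the flats face its +x and -x), 27 mm across corners (its own y), 13 mm high, about 30 g. Point at its centre, 6.5 mm above its underside; z up
- bolt_center (a point): bright steel hexagon bolt lying on the bench, 62 mm long along its own x, head (17 mm) at the -x end, shank 8 to 10 mm thick, about 50 g. Point at mid-length on the shank's axis, 10 mm above the surface it lies on; it can be pinched across the shank there (along its own y). z up
- emery_center (a point): dark brown roll of emery tape lying flat, round, 60 mm diameter, 25 mm high, about 110 g, treat as solid. (The like roll at the very back of the bench, beyond reach, is not meant.) Point at its centre, 12.5 mm above its underside; z up
- collar_center (a point): turned bronze (pale gold-brown) collar lying flat, round, 52 mm diameter at the foot, a little narrower in its upper half, 20 mm high, gripped across its foot, about 180 g. Point at its centre, 10 mm above its underside; z up
- blue_tray: shallow open blue plastic tray, fixed to the bench, outside 100 mm along its own x by 120 mm along its own y, 16 mm high; walls 4 mm, floor 4 mm thick, so inside 92 x 112 mm and 12 mm deep; a small thumb tab sticks out 9 mm on its -x side. Origin at the centre of its underside, on the bench top (z = 0); z up
- red_tray: shallow open red plastic tray, fixed to the bench, outside 100 mm along its own x by 120 mm along its own y, 16 mm high; walls 4 mm, floor 4 mm thick, so inside 92 x 112 mm and 12 mm deep; a small thumb tab sticks out 9 mm on its -x side. Origin at the centre of its underside, on the bench top (z = 0); z up
- yellow_tray: shallow open yellow plastic tray, fixed to the bench, outside 100 mm along its own x by 120 mm along its own y, 16 mm high; walls 4 mm, floor 4 mm thick, so inside 92 x 112 mm and 12 mm deep; a small thumb tab sticks out 9 mm on its -x side. Origin at the centre of its underside, on the bench top (z = 0); z up

How it is judged:
By the outcome, as a careful person would: the job done as asked, in the order asked, and still so for the second after the job is handed in, with the robot touching nothing.
It also fails if it takes over 104 s, if anything falls off the work surface, if the arm or the gripper's body presses on something with over 40 N, if the wrist force passes 120 N, or if a joint passes its speed limit or range.

ROBOT

A 6-joint arm with a two-finger parallel gripper is mounted at the origin on the work surface; the furniture and walls round the work are solid. World frame = base frame: x ahead of the robot, y to its left, z up, the work surface at z = 0. Lengths are in m, angles in rad, forces in N, time in s.
With the tool pointing down it reaches from about 0.425 to 0.95 m from the base axis. Payload 3.5 kg.
Tool frame: the origin (TCP) lies midway between the tips of the shut fingers; the grasp point (between the pads) lies bot.pinch_z behind it (bot.pinch_z is the distance from the TCP to the grasp point, in m); z points along the fingers, y is the direction in which the jaws open and shut (so a half turn about z gives the same grasp; the last joint's range is limited). The gripper opens to 85 mm and grips with 20 to 120 N. Pads are 22 mm wide; open, the fingers measure 114 mm over their backs; the gripper's body (76 mm by 85 mm) begins 54 mm behind the grasp point. The pads swing forward as they close: fully open they stand 13 mm farther back than shut.
Start: joints at [1.144, 0.286, 1.577, -0, 1.279, -0.15], TCP at [0.184, 0.649, 0.231] pointing down, gripper open.
Joint ranges: [-2.77, 2.77], [-0.9, 2.22], [0.21, 2.48], [-1.53, 4.67], [0.24, 2.81], [-2.84, 2.84]. Speed limits (rad/s): [2.79, 2.79, 3.14, 3.14, 3.14, 3.14].

INTERFACE

Orientations are given as a unit quaternion [x, y, z, w].
In Python, from rig import bot, fingers, vision, monitor gives the robot as it stands. The module is installed in compiled form; this text tells all that it offers. Calls block until the motion is done:
- bot.move_pose(position, orientation): joint-space move of the TCP to a pose.
- bot.move_l(position, max_speed=0.15, rot=None, contact_N=None): straight line of the TCP; rot=None keeps the orientation; max_speed is the mean speed in m/s. With contact_N (N) it stops when the force on the tool has changed by that much, and returns True; else False.
- bot.movej(angles): joint-space move.
- fingers.grip(opening, squeeze=None): opening from 0.0 (shut) to 1.0 (fully open); squeeze is the grip in N (None keeps the last); returns when the fingers have stopped.
- bot.dwell(seconds).
- bot.ik(position, orientation): joint angles nearest the present ones, or None.
- vision.camera(name): name is "scene" or "top"; returns a dict with "frame" (480x640x3 uint8, red, green, blue), "range_z" (480x640 float32, m along the optical axis (not along the pixel's ray), 0 where there is no reading), "fx", "fy", "cx", "cy" (pixels), "rvec" (rotation vector, rad) and "tvec" (3), from world to camera coordinates, as OpenCV has them. Camera axes: x right, y down, z forward; pixel columns grow to the right and rows downward; lengths in m; the calibration is good to about 2 mm. A picture is of the moment at which its call begins.
A pose or a line that the arm cannot do raises bot.Unreachable and nothing moves.
- bot.finish_job(): hands the job in, once; it reports no verdict.
Readings, each from a call of its own:
- monitor.get_time_s(): time.
- monitor.get_qpos(): joint angles.
- monitor.get_qd(): joint speeds.
- monitor.get_joint_efforts(): joint torques, N m.
- monitor.get_tool_pos(): TCP position.
- monitor.get_ee_rot(): TCP orientation.
- monitor.get_wrist_force(): force on the tool from outside, world axes, zero at the start.
- monitor.get_wrist_torque(): the same for the moment, N m.
- monitor.get_finger_gap(): opening from 0.0 (shut) to 1.0 (fully open).
Only numpy, scipy, OpenCV 4.12 (cv2) and the standard library are available. Lean on these libraries where they do the work, as an engineer would, in place of code of your own. Each camera call takes 0.05 s, during which the arm holds its last target. There are 200 camera calls.

## Working session

There is one attempt and no reset: what is moved stays moved. The work goes in short steps, each a Python script; the robot and the scene stay as the last script left them, time stands still between calls to the robot, and variables do not carry over. Pictures are saved under pics/ and viewed, about 12 in all and at most 16, crops included, and the job is handed in when it is done.

```bash
mkdir -p pics && cat > h.py <<'E'
import numpy as np, cv2
from rig import bot, fingers, vision, monitor
def cam(n):
    c=vision.camera(n); c["R"]=cv2.Rodrigues(np.array(c["rvec"],float))[0]; c["t"]=np.array(c["tvec"],float).ravel(); return c
def ray(c,uv,z):
    uv=np.atleast_2d(np.array(uv,float)); d=np.c_[(uv[:,0]-c["cx"])/c["fx"],(uv[:,1]-c["cy"])/c["fy"],np.ones(len(uv))]@c["R"]
    o=-c["R"].T@c["t"]; return o+d*((z-o[2])/d[:,2])[:,None]
def cloud(c):
    v,u=np.mgrid[0:480,0:640]; z=c["range_z"]
    p=np.stack([(u-c["cx"])/c["fx"]*z,(v-c["cy"])/c["fy"]*z,z],-1)
    return (p-c["t"])@c["R"]
def proj(c,p):
    return cv2.projectPoints(np.atleast_2d(np.array(p,float)),c["R"],c["t"],np.array([[c["fx"],0,c["cx"]],[0,c["fy"],c["cy"]],[0,0,1.]]),None)[0][:,0]
def save(n,im): cv2.imwrite("pics/"+n,cv2.cvtColor(im,cv2.COLOR_RGB2BGR))
E
python3 - <<'E'
from h import *
for n in("top","scene"):
    c=cam(n); save(n+"0.png",c["frame"]); print(n,c["fx"],c["cx"],c["cy"],-c["R"].T@c["t"],c["R"][2])
    p=cloud(c); 
    print(ray(c,[(0,0),(639,0),(0,479),(639,479)],0)[:,:2].round(3).tolist())
    print((c["range_z"]>0).mean())
print(bot.pinch_z,monitor.get_time_s(),monitor.get_ee_rot())
E
```

```text
top 453.7711901066336 308.8082811703635 238.34578347098036 [0.37007127 0.07565454 1.02725585] [ 0.15942404 -0.01789425 -0.98704801]
[[1.151, 0.809], [1.13, -0.795], [0.04, 0.715], [0.001, -0.635]]
0.9962858072916667
scene 485.34189583561766 316.9813721869401 241.40094117523003 [-0.22772648 -0.37426561  0.82373799] [ 0.63314093  0.39409217 -0.66620111]
[[1.293, 2.689], [3.401, -0.328], [-0.22, 0.233], [0.349, -0.651]]
0.9562369791666666
0.0187 0.1 [ 1.37975670e-01  9.90435038e-01 -1.02727291e-03 -3.06468857e-04]
```

View pics/top0.png

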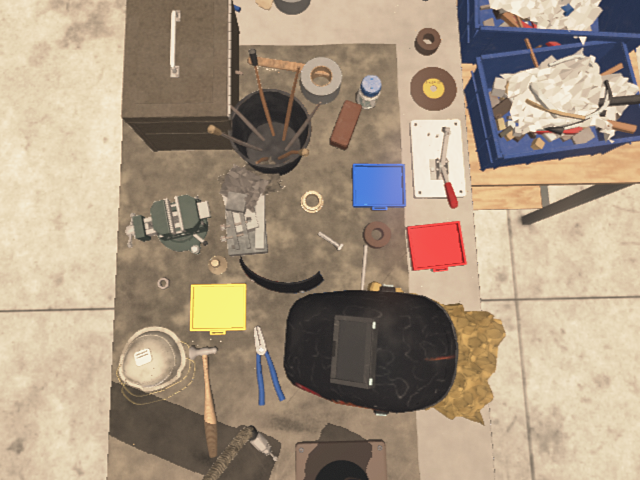

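View pics/scene0.png

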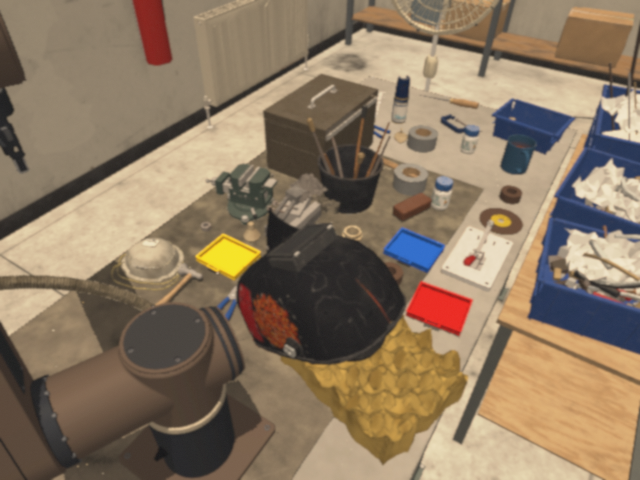

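The top view shows the nut at about (163,284), bolt (330,241), emery roll (377,234) and collar (312,202). The trays are blue (379,186), red (436,246) and yellow (218,307). In the scene view the helmet hides the bolt and part of the roll. Next I'll measure these and look closer.

```bash
python3 - <<'E'
from h import *
c=cam("top"); f=c["frame"]; P=cloud(c)
np.savez("top0.npz",P=P)
hsv=cv2.cvtColor(f,cv2.COLOR_RGB2HSV)
# bench height and object heights
for n,(u,v) in dict(nut=(163,284),bolt=(330,241),emery=(377,234),collar=(312,202),knob=(218,265),band=(280,287),rod=(363,270),brownblock=(345,125),helmet=(370,320),mid=(385,290),vise=(185,215),plate=(248,225),pliers=(262,345),bench=(300,230),toggle=(440,165)).items():
    w=P[v-9:v+10,u-9:u+10].reshape(-1,3); print(n,P[v,u].round(3),'z pct',np.percentile(w[:,2],[5,50,95,100]).round(3))
for n,lo,hi in(("blue",(105,120,60),(125,255,255)),("red",(0,180,120),(5,255,255)),("yellow",(24,150,120),(34,255,255))):
    m=cv2.inRange(hsv,lo,hi); m[:150]=0; m[:,470:]=0; m[330:]=0
    k,l,s,_=cv2.connectedComponentsWithStats(m); i=1+s[1:,4].argmax()
    m=(l==i).astype(np.uint8)
    cnt=max(cv2.findContours(m,0,cv2.CHAIN_APPROX_NONE)[0],key=cv2.contourArea)
    W=ray(c,cnt[:,0],0.016)[:,:2]
    # rim top outline, opened to drop tab
    mo=cv2.morphologyEx(m,cv2.MORPH_OPEN,np.ones((25,25)))
    co=max(cv2.findContours(mo,0,cv2.CHAIN_APPROX_NONE)[0],key=cv2.contourArea)
    Wo=ray(c,co[:,0],0.016)[:,:2]
    r=cv2.minAreaRect((Wo*1000).astype(np.float32)); print(n,s[i],'full c',(W.min(0)+W.max(0))/2,'rect',r)
k=4
a=cv2.resize(f[180:320,140:340],None,fx=k,fy=k,interpolation=cv2.INTER_CUBIC);save("cA.png",a)
a=cv2.resize(f[150:300,290:480],None,fx=k,fy=k,interpolation=cv2.INTER_CUBIC);save("cB.png",a)
E
```

```text
nut [ 0.439  0.388 -0.003] z pct [-2.000e-03  1.000e-03  1.400e-02  1.027e+00]
bolt [0.526 0.01  0.015] z pct [-2.000e-03  1.000e-03  1.500e-02  1.027e+00]
emery [ 0.542 -0.1    0.003] z pct [-1.000e-03  2.400e-02  2.800e-02  1.027e+00]
collar [0.621 0.048 0.002] z pct [-0.002  0.009  0.022  1.027]
knob [0.475 0.257 0.038] z pct [-1.000e-03  1.500e-02  4.600e-02  1.027e+00]
band [0.42  0.119 0.111] z pct [-0.002  0.045  0.152  0.155]
rod [ 0.46  -0.063  0.009] z pct [-3.000e-03  1.000e-03  9.000e-03  1.027e+00]
brownblock [ 0.795 -0.033  0.033] z pct [0.013 0.032 0.035 0.037]
helmet [ 0.354 -0.036  0.268] z pct [0.231 0.251 0.27  1.027]
mid [ 0.408 -0.087  0.135] z pct [-0.001  0.136  0.217  0.221]
vise [0.57  0.309 0.122] z pct [0.073 0.118 0.121 1.027]
plate [0.558 0.189 0.064] z pct [0.035 0.064 0.079 1.027]
pliers [0.301 0.165 0.01 ] z pct [-0.002  0.008  0.015  1.027]
bench [0.556 0.077 0.   ] z pct [-0.002  0.     0.003  0.006]
toggle [ 0.699 -0.252  0.018] z pct [0.011 0.034 0.054 0.058]
blue [ 353  164   52   46 1898] full c [ 0.65185082 -0.10421108] rect ((652.9483032226562, -94.9708480834961), (95.13815307617188, 91.5349349975586), 87.74954986572266)Traceback (most recent call last):
  File "<stdin>", line 16, in <module>
ValueError: max() iterable argument is empty
```

```bash
cat > m.py <<'E'
from h import *
def trays(c,show=True):
    f=c["frame"]; hsv=cv2.cvtColor(f,cv2.COLOR_RGB2HSV); out={}
    h,s,v=[hsv[...,i].astype(int) for i in range(3)]
    for n,m,(u0,u1,v0,v1) in(("blue",(abs(h-113)<13)&(s>110),(335,425,150,225)),("red",((h<7)|(h>173))&(s>150)&(v>90),(398,480,208,285)),("yellow",(abs(h-29)<7)&(s>130)&(v>90),(175,260,270,350))):
        b=np.zeros((480,640),bool); b[v0:v1,u0:u1]=1; m=(m&b).astype(np.uint8)
        m=cv2.morphologyEx(m,cv2.MORPH_CLOSE,np.ones((7,7)))
        mo=cv2.morphologyEx(m,cv2.MORPH_OPEN,np.ones((1,27),np.uint8)) # drop thumb tab (width)
        co=max(cv2.findContours(mo,0,cv2.CHAIN_APPROX_NONE)[0],key=cv2.contourArea)
        W=ray(c,co[:,0],0.016)[:,:2]; r=cv2.minAreaRect((W*1000).astype(np.float32)); out[n]=r
        # tab
        rest=cv2.morphologyEx(m&(1-mo),cv2.MORPH_OPEN,np.ones((2,2),np.uint8)); q=np.argwhere(rest)[:,::-1]
        print(n,[np.round(x,1) for x in r],'tab',ray(c,q.mean(0),0.012)[0,:2].round(3) if len(q) else None,len(q))
    return out
if __name__=="__main__":
    c=cam("top"); f=c["frame"]; trays(c)
    k=4
    save("cA.png",cv2.resize(f[180:320,140:340],None,fx=k,fy=k,interpolation=cv2.INTER_CUBIC))
    save("cB.png",cv2.resize(f[150:300,290:480],None,fx=k,fy=k,interpolation=cv2.INTER_CUBIC))
    P=cloud(c); np.save("P.npy",P); z=P[...,2]
    for n,(u0,u1,v0,v1),lo in(("nut",(153,174,274,294),.006),("bolt",(315,348,228,252),.005),("emery",(360,395,217,252),.012),("collar",(298,326,188,217),.008)):
        m=np.zeros((480,640),bool); m[v0:v1,u0:u1]=1; m&=(z>lo)&(z<.05); p=P[m]
        hull=cv2.convexHull((p[:,:2]*1000).astype(np.float32)); r=cv2.minAreaRect(hull); e=cv2.minEnclosingCircle(hull)
        print(n,m.sum(),'rect',[np.round(x,1) for x in r],'circ',np.round(e[0],1),round(e[1],1),'mean',p.mean(0).round(4),'ztop',np.percentile(p[:,2],90).round(4))
E
python3 m.py
```

```text
blue [array([ 655. , -106.4]), array([119.7, 100.1]), np.float64(88.8)] tab [ 0.599 -0.108] 45
red [array([ 509.8, -230.3]), array([103.8, 121.7]), np.float64(4.4)] tab [ 0.51  -0.256] 59
yellow [array([338.5, 261.2]), array([119.8,   6.4]), np.float64(88.6)] tab [0.376 0.269] 319
nut 79 rect [array([440.1, 383.8]), array([26.2, 24.2]), np.float64(55.4)] circ [440.1 384.3] 13.7 mean [0.4399 0.3841 0.0119] ztop 0.0151
bolt 125 rect [array([529.1,  10.2]), array([59.5, 43.8]), np.float64(72.5)] circ [532.4  10.2] 33.4 mean [0.5278 0.0092 0.0132] ztop 0.0167
emery 469 rect [array([538.5, -95.6]), array([58. , 58.8]), np.float64(48.3)] circ [538.5 -96.7] 30.8 mean [ 0.538  -0.0955  0.0242] ztop 0.0268
collar 228 rect [array([619.4,  50.5]), array([50.7, 47. ]), np.float64(60.0)] circ [620.4  49.8] 25.9 mean [0.6183 0.0495 0.0164] ztop 0.0217
```

View pics/cA.png

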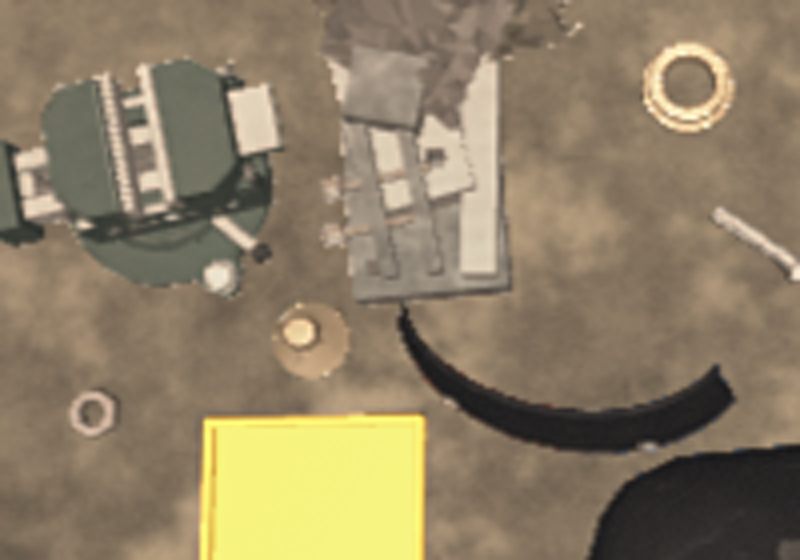

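View pics/cB.png

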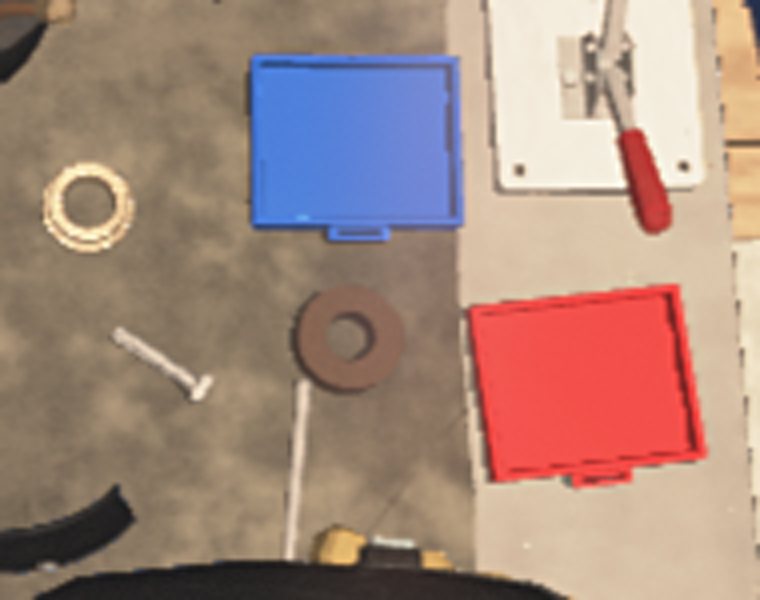

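Crops: the nut is a ring at full-image (163,283). The bolt runs from its head at (341,247) to its tip at (320,232). The roll is at (377,234), and a thin rod touches it at its lower left. All depth sizes agree with those given. Next I'll refine yellow, bolt and nut yaw, and check clearances.

```bash
cat > m2.py <<'E'
from h import *
c=cam("top"); f=c["frame"]; P=cloud(c); z=P[...,2]
hsv=cv2.cvtColor(f,cv2.COLOR_RGB2HSV)
# yellow
b=np.zeros((480,640),np.uint8); b[270:350,175:260]=1
m=((abs(hsv[...,0].astype(int)-28)<8)&(hsv[...,1]>120)&(hsv[...,2]>130)).astype(np.uint8)*b
m=cv2.morphologyEx(m,cv2.MORPH_CLOSE,np.ones((9,9)))
co=max(cv2.findContours(cv2.morphologyEx(m,cv2.MORPH_OPEN,np.ones((1,31),np.uint8)),0,1)[0],key=cv2.contourArea)
print('yellow',cv2.minAreaRect((ray(c,co[:,0],.016)[:,:2]*1000).astype(np.float32)))
# depth rims of trays: points in z .012-.02
for n,(x,y) in dict(blue=(.655,-.106),red=(.51,-.23),yellow=(.385,.26)).items():
    s=(abs(P[...,0]-x)<.075)&(abs(P[...,1]-y)<.075)&(z>.0115)&(z<.02); r=cv2.minAreaRect((P[s][:,:2]*1000).astype(np.float32)); print(n,'depthrim',[np.round(q,1) for q in r])
# bolt / nut by brightness on upsampled crops
def blob(u0,u1,v0,v1,zz,name):
    k=8; g=cv2.resize(f[v0:v1,u0:u1],None,fx=k,fy=k,interpolation=cv2.INTER_CUBIC); save(name,g)
    g=cv2.cvtColor(g,cv2.COLOR_RGB2GRAY); t,mm=cv2.threshold(g,0,255,cv2.THRESH_OTSU)
    co=max(cv2.findContours(mm,0,cv2.CHAIN_APPROX_NONE)[0],key=cv2.contourArea)[:,0]
    uv=(co+.5)/k-.5+[u0,v0]; return uv,ray(c,uv,zz)[:,:2]
uv,W=blob(312,350,224,256,.009,"bolt8.png"); r=cv2.minAreaRect((W*1000).astype(np.float32)); print('bolt',r,uv.min(0),uv.max(0))
d=W-W.mean(0); ax=np.linalg.svd(d)[2][0]; s=d@ax; print('axis',ax,'yaw',np.degrees(np.arctan2(ax[1],ax[0])),'ends',(W.mean(0)+ax*s.min()).round(4),(W.mean(0)+ax*s.max()).round(4),s.max()-s.min())
uv,W=blob(153,174,273,294,.011,"nut8.png"); M=cv2.moments((W*1e5).astype(np.float32)); C=np.array([M['m10'],M['m01']])/M['m00']/1e5
d=W-C; th=np.arctan2(d[:,1],d[:,0]); rr=np.hypot(*d.T)
A=np.c_[np.ones(len(th)),np.cos(th),np.sin(th),np.cos(2*th),np.sin(2*th),np.cos(6*th),np.sin(6*th)]
w=np.linalg.lstsq(A,rr,rcond=None)[0]; print('nut',C,(w*1000).round(2),'corner dir mod60',np.degrees(np.arctan2(w[6],w[5])/6))
for n,(x,y) in dict(nut=(.44,.384),bolt=(.529,.010),emery=(.5385,-.096),collar=(.62,.05),blue=(.655,-.106),red=(.51,-.23),yellow=(.385,.26)).items():
    D=np.hypot(P[...,0]-x,P[...,1]-y); o=[]
    for h in(.035,.07,.15,.25):
        s=(z>h)&(z<.9)&(D<.4); i=D[s].argmin(); q=P[s][i]; o.append((h,round(float(D[s][i]),3),(q-[x,y,0]).round(2).tolist()))
    print(n,o)
E
python3 m2.py; python3 -c "
import cv2,numpy as np
a=cv2.imread('pics/nut8.png');b=cv2.imread('pics/bolt8.png')
a=cv2.resize(a,(400,400));b=cv2.resize(b,(400,337));o=np.zeros((400,800,3),np.uint8);o[:,:400]=a;o[:337,400:]=b;cv2.imwrite('pics/nb.png',o)"
```

```text
yellow ((385.279541015625, 261.223876953125), (122.00410461425781, 99.99102783203125), 88.69186401367188)
blue depthrim [array([ 651.9, -106.9]), array([120.4, 109.3]), np.float64(88.4)]
red depthrim [array([ 507.7, -230.5]), array([109.5, 121.3]), np.float64(5.1)]
yellow depthrim [array([393.2, 262.1]), array([122.1, 133.4]), np.float64(88.8)]
bolt ((528.1105346679688, 10.259248733520508), (63.349361419677734, 17.045391082763672), 60.376739501953125) [318.0625 231.4375] [342.9375 249.5625]
axis [-0.56282977 -0.82657284] yaw -124.25172166461323 ends [0.548  0.0355] [ 0.5123 -0.0168] 0.06328494619144827
nut [0.44085671 0.38522727] [ 1.224e+01 -1.000e-02  1.000e-02 -0.000e+00  5.000e-02  1.600e-01
  4.000e-02] corner dir mod60 2.2246881528086355
nut [(0.035, 0.084, [0.07, 0.04, 0.09]), (0.07, 0.084, [0.07, 0.04, 0.09]), (0.15, 0.213, [0.01, -0.21, 0.15]), (0.25, 0.394, [-0.08, -0.39, 0.25])]
bolt [(0.035, 0.085, [-0.08, 0.03, 0.12]), (0.07, 0.085, [-0.08, 0.03, 0.12]), (0.15, 0.121, [-0.12, -0.0, 0.15]), (0.25, 0.17, [-0.17, -0.01, 0.25])]
emery [(0.035, 0.108, [-0.11, 0.02, 0.04]), (0.07, 0.118, [-0.12, 0.01, 0.12]), (0.15, 0.135, [-0.13, 0.02, 0.16]), (0.25, 0.188, [-0.18, 0.05, 0.26])]
collar [(0.035, 0.039, [0.04, 0.01, 0.22]), (0.07, 0.039, [0.04, 0.01, 0.22]), (0.15, 0.039, [0.04, 0.01, 0.22]), (0.25, 0.265, [-0.26, -0.05, 0.25])]
blue [(0.035, 0.125, [0.1, 0.08, 0.04]), (0.07, 0.135, [-0.02, -0.13, 0.07]), (0.15, 0.165, [0.01, 0.16, 0.21]), (0.25, 0.304, [-0.3, 0.06, 0.26])]
red [(0.035, 0.072, [0.07, -0.01, 0.09]), (0.07, 0.072, [0.07, -0.01, 0.09]), (0.15, 0.138, [-0.12, 0.07, 0.15]), (0.25, 0.222, [-0.18, 0.13, 0.25])]
yellow [(0.035, 0.086, [0.09, 0.0, 0.04]), (0.07, 0.097, [0.07, -0.07, 0.08]), (0.15, 0.109, [0.06, -0.09, 0.15]), (0.25, 0.263, [-0.03, -0.26, 0.25])]
```

View pics/nb.png

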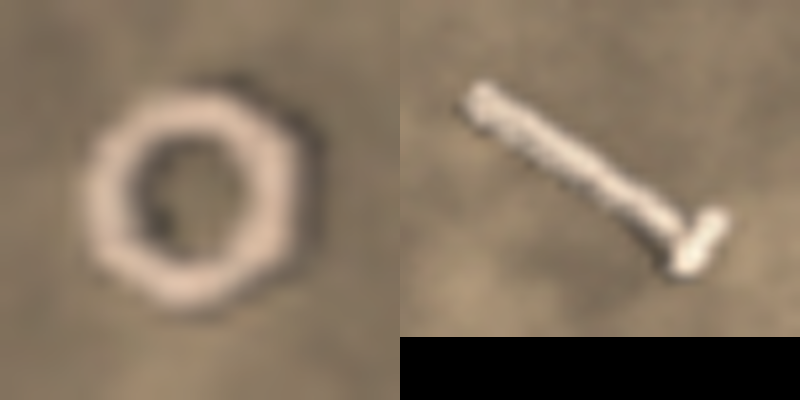

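The nut's flats face ±y, so its yaw is about 2°. The bolt head is at (0.512,-0.017) and its tip at (0.548,0.036). Depth shows something 0.22 m up, only 39 mm beyond the collar, probably a tool leaning out of the pot. I'll check that now.

```bash
python3 - <<'E'
from h import *
c=cam("top"); P=cloud(c); z=P[...,2]; s=(abs(P[...,0]-.64)<.14)&(abs(P[...,1]-.08)<.12)&(z>.05)&(z<.9)
v,u=np.nonzero(s)
for i in range(0,len(u),max(1,len(u)//30)): print((u[i],v[i]),P[v[i],u[i]].round(3))
q=P[s]; print(len(q))
# closest points to collar by height band
D=np.hypot(q[:,0]-.62,q[:,1]-.05)
for a in np.arange(.05,.4,.03):
    k=(q[:,2]>=a)&(q[:,2]<a+.03)
    if k.any(): j=D[k].argmin(); print(round(a,2),k.sum(),D[k][j].round(3),q[k][j].round(3))
save("pot.png",cv2.resize(c["frame"][60:230,200:400],None,fx=4,fy=3.5,interpolation=cv2.INTER_CUBIC))
d=cam("scene"); save("pot_s.png",cv2.resize(d["frame"][90:280,260:460],None,fx=4,fy=3.1,interpolation=cv2.INTER_CUBIC))
E
```

```text
(np.int64(319), np.int64(102)) [0.753 0.036 0.238]
(np.int64(307), np.int64(119)) [0.752 0.058 0.166]
(np.int64(305), np.int64(126)) [0.752 0.062 0.132]
(np.int64(304), np.int64(131)) [0.762 0.063 0.081]
(np.int64(308), np.int64(137)) [0.729 0.056 0.127]
(np.int64(239), np.int64(144)) [0.718 0.2   0.125]
(np.int64(305), np.int64(150)) [0.667 0.064 0.221]
(np.int64(297), np.int64(154)) [0.693 0.08  0.127]
(np.int64(247), np.int64(158)) [0.685 0.183 0.13 ]
(np.int64(293), np.int64(161)) [0.68  0.088 0.122]
(np.int64(284), np.int64(164)) [0.672 0.107 0.126]
(np.int64(288), np.int64(166)) [0.681 0.1   0.086]
(np.int64(256), np.int64(169)) [0.684 0.171 0.062]
(np.int64(272), np.int64(171)) [0.674 0.135 0.075]
(np.int64(246), np.int64(176)) [0.654 0.188 0.106]
(np.int64(256), np.int64(180)) [0.649 0.168 0.093]
(np.int64(243), np.int64(184)) [0.644 0.197 0.082]
(np.int64(259), np.int64(187)) [0.633 0.162 0.095]
(np.int64(260), np.int64(191)) [0.624 0.16  0.094]
(np.int64(245), np.int64(195)) [0.618 0.192 0.09 ]
(np.int64(247), np.int64(199)) [0.608 0.187 0.091]
(np.int64(250), np.int64(203)) [0.601 0.182 0.085]
(np.int64(255), np.int64(207)) [0.599 0.174 0.055]
(np.int64(261), np.int64(211)) [0.591 0.162 0.051]
(np.int64(243), np.int64(216)) [0.575 0.198 0.078]
(np.int64(258), np.int64(220)) [0.57  0.168 0.053]
(np.int64(244), np.int64(225)) [0.555 0.196 0.078]
(np.int64(248), np.int64(229)) [0.549 0.189 0.064]
(np.int64(247), np.int64(235)) [0.533 0.189 0.078]
(np.int64(263), np.int64(241)) [0.523 0.157 0.055]
(np.int64(258), np.int64(248)) [0.509 0.168 0.054]
2736
0.05 1080 0.079 [0.686 0.093 0.077]
0.08 962 0.075 [0.682 0.093 0.103]
0.11 483 0.07 [0.68  0.086 0.126]
0.14 57 0.069 [0.682 0.081 0.165]
0.17 55 0.052 [0.666 0.074 0.196]
0.2 92 0.039 [0.657 0.062 0.215]
0.23 7 0.132 [0.751 0.036 0.233]
```

View pics/pot.png

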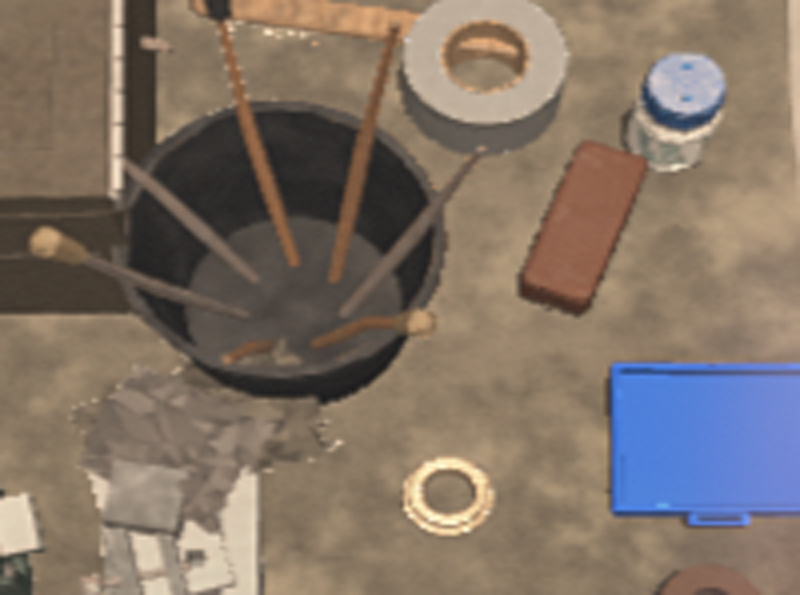

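View pics/pot_s.png

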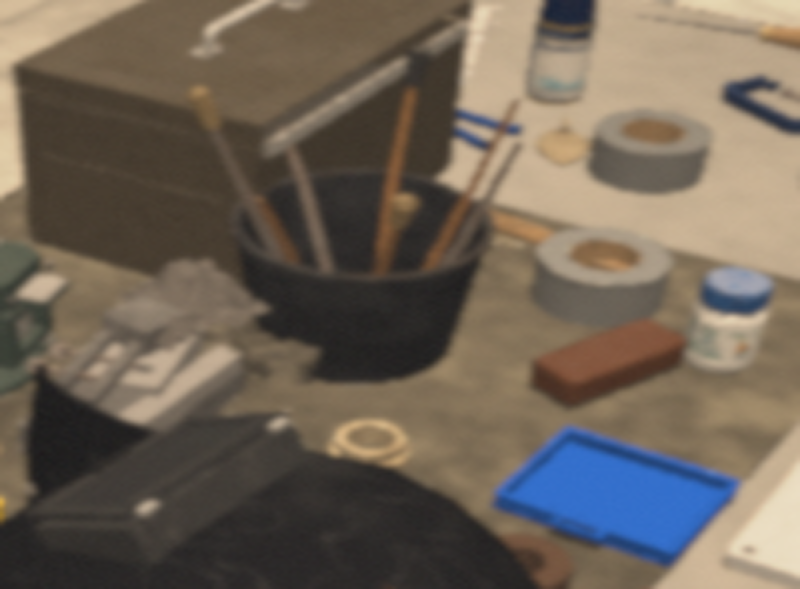

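A tool's ball-ended handle overhangs at about (0.66,0.06,0.22). I'll take the collar with the tool tilted back toward the robot. First the nut, with a bench touch to calibrate tip height against finger opening.

```bash
cat >> h.py <<'E'
from scipy.spatial.transform import Rotation as Ro
def quat(phi,tilt=0):
    return (Ro.from_euler('z',phi,degrees=True)*Ro.from_euler('y',-tilt,degrees=True)*Ro.from_quat([0,1,0,0])).as_quat()
def best(pos,phi,tilt=0):
    q0=np.array(monitor.get_qpos()); o=[]
    for p in((phi,phi+180) if not tilt else (phi,)):
        j=bot.ik(pos,quat(p,tilt))
        if j is not None: o.append((np.abs(np.array(j)-q0).max(),p))
    if not o: raise RuntimeError("no ik %s"%pos)
    return quat(min(o)[1],tilt),min(o)
def go(pos,phi,tilt=0):
    q,i=best(pos,phi,tilt); bot.move_pose(pos,q); return i
def st(s=""): print(s,'t',round(monitor.get_time_s(),1),'tcp',np.round(monitor.get_tool_pos(),4),'gap',round(monitor.get_finger_gap(),3),'F',np.round(monitor.get_wrist_force(),1),'q',np.round(monitor.get_qpos(),2))
E
python3 - <<'E'
from h import *
N=[.4405,.3848]
fingers.grip(.65,30)
print(go(N+[.12],2)); st('above')
print(bot.move_l(N+[.01],max_speed=.15)); st()
print(bot.move_l(N+[-.014],max_speed=.03,contact_N=4)); st('touch')
bot.move_l(N+[.03],max_speed=.15); st()
E
```

```text
(np.float64(0.9110699509170429), 2)
above t 2.2 tcp [0.4405 0.3856 0.1206] gap 0.648 F [ 0.4  0.3 -0.6] q [ 0.55  0.21  1.89  0.    1.05 -1.06]
False
 t 3.1 tcp [0.4412 0.3855 0.011 ] gap 0.652 F [0.6 0.6 0.1] q [ 0.55  0.37  1.92  0.    0.85 -1.06]
True
touch t 3.6 tcp [ 0.4407  0.3849 -0.004 ] gap 0.648 F [-0.7 -0.5  4.3] q [ 0.54  0.39  1.92 -0.    0.82 -1.06]
 t 4.0 tcp [0.4408 0.385  0.0303] gap 0.65 F [-0.8  0.3 -0.2] q [ 0.54  0.34  1.92 -0.    0.88 -1.06]
```

```bash
cat >> h.py <<'E'
T=dict(blue=(.655,-.1065,-1.2),red=(.5095,-.2305,4.6),yellow=(.3855,.2615,-1.3))
def tray(n,x,y):
    a,b,w=T[n]; w=np.radians(w); return [a+x*np.cos(w)-y*np.sin(w),b+x*np.sin(w)+y*np.cos(w)]
E
python3 - <<'E'
from h import *
N=[.4405,.3848]
fingers.grip(.46)
bot.move_l(N+[.0015],max_speed=.06)
fingers.grip(0,30); st('gripped')
bot.move_l(N+[.2],max_speed=.3); st('lift')
D=tray('blue',0,-.028)
q,i=best([.53,.08,.25],2); bot.move_l([.53,.08,.25],max_speed=.4,rot=q); st('via')
print(go(D+[.12],88.8)); st('over tray')
bot.move_l(D+[.03],max_speed=.2)
bot.move_l(D+[.0015+.004+.001],max_speed=.05,contact_N=6); st('down')
fingers.grip(.42); st('rel')
bot.move_l(D+[.15],max_speed=.25); st('up')
E
```

```text
gripped t 5.2 tcp [0.4409 0.3851 0.0021] gap 0.266 F [-0.3 -1.2  1.4] q [ 0.54  0.38  1.92  0.    0.83 -1.06]
lift t 6.0 tcp [0.4394 0.3841 0.198 ] gap 0.265 F [ 0.3 -0.1 -0.2] q [ 0.54  0.12  1.83 -0.    1.19 -1.06]
via t 7.0 tcp [0.529  0.0808 0.2482] gap 0.267 F [-0.4 -0.5 -0.5] q [-0.04 -0.04  1.9   0.    1.28 -1.64]
(np.float64(1.3112718097568792), 268.8)
over tray t 8.2 tcp [ 0.6546 -0.1327  0.1201] gap 0.266 F [ 0.  -0.  -0.4] q [-0.35  0.37  1.68  0.    1.09 -0.33]
down t 9.3 tcp [ 0.654  -0.1344  0.0061] gap 0.261 F [-1.1 -0.3  3.7] q [-0.35  0.52  1.71  0.    0.91 -0.33]
rel t 9.5 tcp [ 0.6528 -0.1339  0.0046] gap 0.416 F [-0.2  0.6 -0.7] q [-0.35  0.52  1.71  0.    0.91 -0.33]
up t 10.3 tcp [ 0.6534 -0.1341  0.1484] gap 0.42 F [-0.3 -1.6 -0.5] q [-0.35  0.35  1.66 -0.    1.14 -0.33]
```

```bash
python3 - <<'E'
from h import *
q,i=best([.5,.25,.25],0); bot.move_l([.5,.25,.25],max_speed=.4,rot=q)
c=cam("top"); f=c["frame"]
print(ray(c,[(330.3,240.3),(319.4,233.0),(341.2,247.7)],.009).round(4))
# shank line: bright pixels excluding head
g=cv2.cvtColor(f,cv2.COLOR_RGB2GRAY); m=np.zeros_like(g); m[224:256,312:350]=(g>150)[224:256,312:350]
q=np.argwhere(m)[:,::-1].astype(float); W=ray(c,q,.009)[:,:2]; e=np.array([.83,-.55])
s=(q-[330.3,240.3])@e; sel=(s<6)
W=W[sel]; d=W-W.mean(0); ax=np.linalg.svd(d)[2][0]; print(len(q),sel.sum(),W.mean(0),np.degrees(np.arctan2(ax[1],ax[0]))%180,(d@ax).min(),(d@ax).max(),'perp std',np.std(d@[-ax[1],ax[0]]))
save("after_nut.png",cv2.resize(f[150:300,290:480],None,fx=4,fy=4,interpolation=cv2.INTER_CUBIC))
E
```

```text
[[ 0.529   0.0084  0.009 ]
 [ 0.5464  0.0328  0.009 ]
 [ 0.5115 -0.0158  0.009 ]]
204 145 [0.52150065 0.01769639] 104.08078728360569 -0.02995660086160792 0.03312654324374421 perp std 0.015641732806901947
```

View pics/after_nut.png

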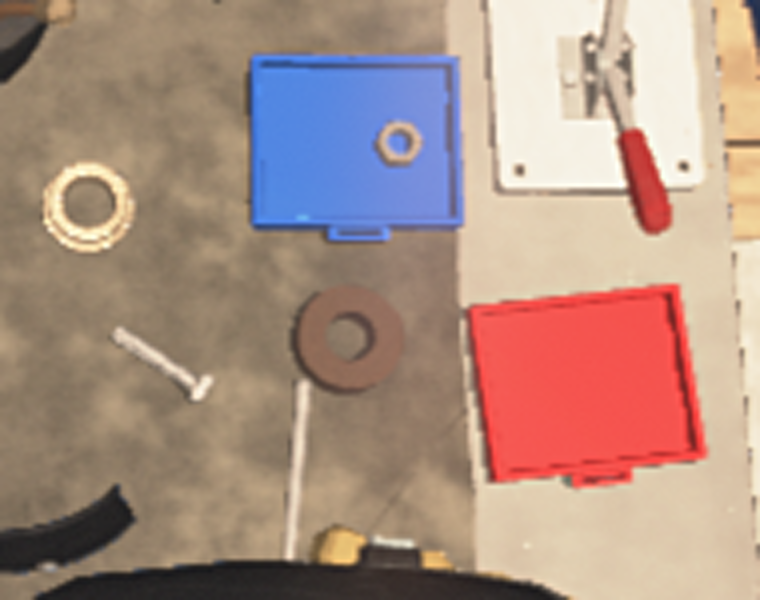

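Nut lies flat in the blue tray at crop (399,143), clear of the walls. Now the bolt.

```bash
cat > p.py <<'E'
from h import *
def pick(B,phi,op,z,F,h=.2):
    fingers.grip(op,F); i=go(B+[.15],phi); print(i)
    bot.move_l(B+[.03],max_speed=.25); bot.move_l(B+[z],max_speed=.06,contact_N=8); st('at')
    fingers.grip(0,F); st('gripped'); bot.move_l(B+[h],max_speed=.25); st('lift'); return i[1]
def place(D,phi,z,op):
    bot.move_pose(D+[.15],quat(phi)); st('over')
    bot.move_l(D+[.03],max_speed=.25); bot.move_l(D+[z],max_speed=.05,contact_N=8); st('down')
    fingers.grip(op); bot.dwell(.2); st('rel'); bot.move_l(D+[.2],max_speed=.25); st('up')
E
python3 - <<'E'
from p import *
p=pick([.529,.0088],55.5,.42,.0015,40,.15)
g=monitor.get_finger_gap()
if .06<g<.16: place(tray('blue',0,.022),p-55.5-1.2,.0065,.24)
q,i=best([.5,.25,.25],0); bot.move_l([.5,.25,.25],max_speed=.4,rot=q)
c=cam("top"); f=c["frame"]
save("after_bolt.png",cv2.resize(f[150:300,290:480],None,fx=4,fy=4,interpolation=cv2.INTER_CUBIC))
E
```

```text
(np.float64(1.4261044892655754), 55.5)
at t 14.8 tcp [0.5288 0.0088 0.0012] gap 0.424 F [ 0.5 -0.4  0.5] q [-0.18  0.28  2.06 -0.    0.8  -2.71]
gripped t 15.2 tcp [0.5294 0.0087 0.002 ] gap 0.093 F [-0.2 -0.7  1.1] q [-0.18  0.28  2.06 -0.    0.8  -2.71]
lift t 15.9 tcp [0.5279 0.009  0.1485] gap 0.092 F [ 0.5  0.4 -1.2] q [-0.18  0.05  2.01  0.    1.09 -2.71]
over t 16.8 tcp [ 0.654  -0.0839  0.1475] gap 0.089 F [ 0.3  0.1 -0.4] q [-0.28  0.33  1.68  0.    1.14 -1.83]
down t 17.9 tcp [ 0.655  -0.0844  0.006 ] gap 0.095 F [-1.3  0.1  4.4] q [-0.28  0.51  1.73 -0.    0.9  -1.83]
rel t 18.4 tcp [ 0.6541 -0.0841  0.0049] gap 0.243 F [-0.3  0.6 -0.5] q [-0.28  0.51  1.73 -0.    0.9  -1.83]
up t 19.3 tcp [ 0.6543 -0.0842  0.1979] gap 0.244 F [-0.8 -0.  -0.4] q [-0.28  0.28  1.64 -0.    1.22 -1.83]
```

View pics/after_bolt.png

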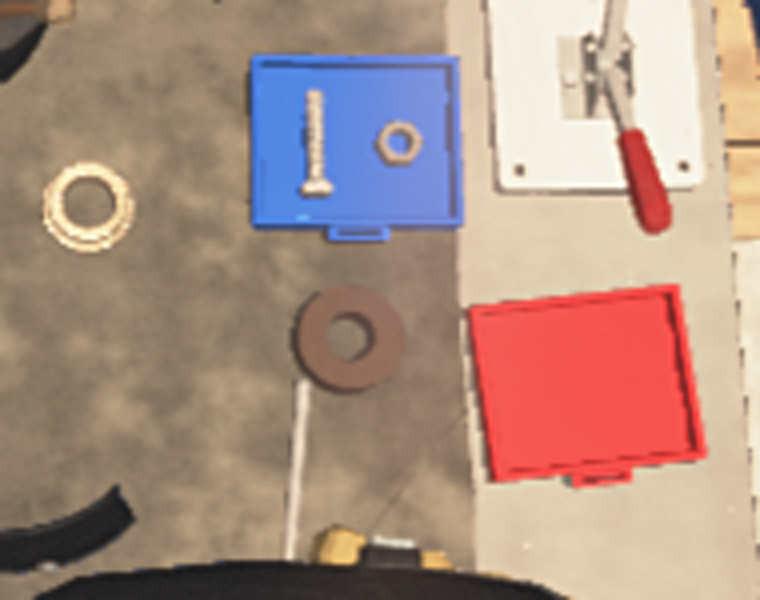

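Bolt lies in the blue tray, from (313,92) to (317,188) in the crop, clear of the nut and the walls. Next the roll, with the jaws turned -20° to stay clear of the rod end at (303,385).

```bash
python3 - <<'E'
from p import *
p=pick([.5385,-.0962],-20,.86,-.002,55,.15)
g=monitor.get_finger_gap()
if .63<g<.78: place(tray('red',-.005,0),p+24.6,.003,.80)
q,i=best([.5,.2,.25],0); bot.move_l([.5,.2,.25],max_speed=.4,rot=q)
c=cam("top"); f=c["frame"]
save("after_roll.png",cv2.resize(f[150:300,290:480],None,fx=4,fy=4,interpolation=cv2.INTER_CUBIC))
P=cloud(c); z=P[...,2]
for n,(x,y),lo in(("roll",T['red'][:2],.022),("collar",(.62,.05),.007)):
    m=(np.hypot(P[...,0]-x,P[...,1]-y)<.045)&(z>lo)&(z<.05); h=cv2.convexHull((P[m][:,:2]*1000).astype(np.float32)); print(n,m.sum(),cv2.minEnclosingCircle(h),np.percentile(P[m][:,2],[10,50,90]).round(4))
E
```

```text
(np.float64(0.6442225877677691), -20)
at t 23.7 tcp [ 0.5384 -0.0962 -0.0022] gap 0.86 F [0.6 0.3 0. ] q [-0.36  0.32  2.02 -0.    0.8  -1.58]
gripped t 24.0 tcp [ 0.5393 -0.0965 -0.0012] gap 0.682 F [ 0.2 -0.5  1.3] q [-0.36  0.32  2.02 -0.    0.8  -1.58]
lift t 24.7 tcp [ 0.5372 -0.0957  0.1482] gap 0.68 F [ 0.9  0.9 -1.9] q [-0.36  0.09  1.96  0.    1.09 -1.58]
over t 25.4 tcp [ 0.5035 -0.23    0.1477] gap 0.681 F [-0.2  0.4 -0.8] q [-0.61  0.11  1.95  0.    1.09 -2.26]
down t 26.6 tcp [ 0.504  -0.2306  0.0028] gap 0.68 F [-0.2  0.1  4.1] q [-0.61  0.33  2.   -0.    0.82 -2.26]
rel t 27.1 tcp [ 0.503  -0.2299  0.0018] gap 0.798 F [ 0.6 -0.2 -0.2] q [-0.61  0.33  2.   -0.    0.82 -2.26]
up t 28.0 tcp [ 0.5036 -0.2303  0.1982] gap 0.8 F [-0.3 -0.1  0.2] q [-0.61  0.05  1.9  -0.    1.19 -2.26]
roll 462 ((504.7146301269531, -228.26588439941406), 30.524301528930664) [0.0261 0.0288 0.0312]
collar 253 ((620.82666015625, 49.59170913696289), 26.03643035888672) [0.0085 0.0176 0.0215]
```

View pics/after_roll.png

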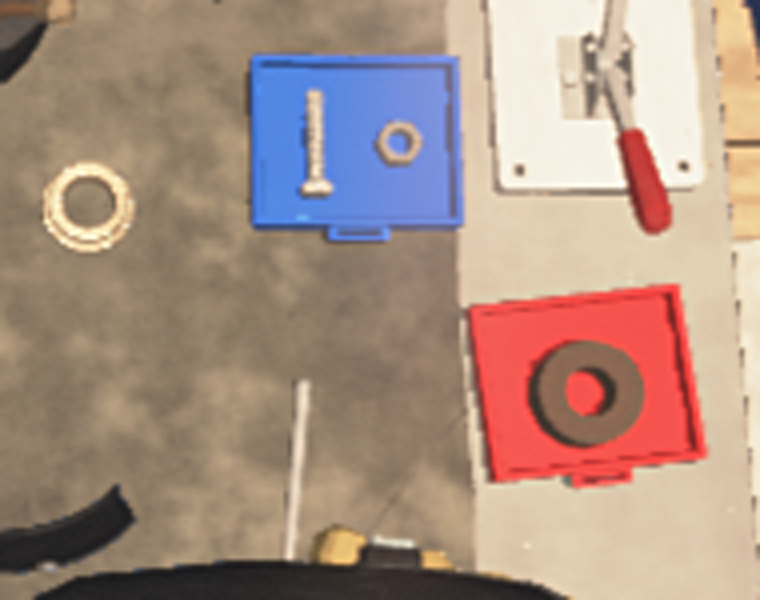

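Roll is flat in the red tray: its top is at 28.8 mm, it's centred at (505,-228) mm, and it clears the walls. For the collar I'll take it tilted 15° away from the handle, set it down on the open bench, and regrasp it upright.

```bash
python3 - <<'E'
from p import *
t=15; C=np.array([.622,.0497,.001]); tz=np.array([np.sin(np.radians(t)),0,-np.cos(np.radians(t))])
fingers.grip(.78,80)
print(go([.50,.0497,.2],0,t)); st('pre')
bot.move_l((C-.12*tz).tolist(),max_speed=.2)
bot.move_l((C-.03*tz).tolist(),max_speed=.15)
bot.move_l(C.tolist(),max_speed=.05,contact_N=8); st('at')
fingers.grip(0,80); st('gripped')
z=monitor.get_tool_pos()[2]
if .55<monitor.get_finger_gap()<.68:
    bot.move_l([.60,.0497,z+.03],max_speed=.1); st('lift')
    bot.move_l([.545,.01,z+.03],max_speed=.2); st('carried')
    bot.move_l([.545,.01,z-.001],max_speed=.03,contact_N=4); st('set')
    fingers.grip(.78); bot.dwell(.2)
    bot.move_l((np.array([.545,.01,z])-.15*tz).tolist(),max_speed=.2); st('up')
    q,i=best([.5,.25,.25],0); bot.move_l([.5,.25,.25],max_speed=.4,rot=q)
c=cam("top"); f=c["frame"]; P=cloud(c); z=P[...,2]
m=(np.hypot(P[...,0]-.543,P[...,1]-.01)<.045)&(z>.007)&(z<.05); h=cv2.convexHull((P[m][:,:2]*1000).astype(np.float32)); print(m.sum(),cv2.minEnclosingCircle(h),np.percentile(P[m][:,2],[10,50,90]).round(4))
save("regrasp.png",cv2.resize(f[150:300,240:430],None,fx=4,fy=4,interpolation=cv2.INTER_CUBIC))
E
```

```text
(np.float64(0.34939717776265233), 0)
pre t 30.2 tcp [0.5006 0.0496 0.2009] gap 0.782 F [0.1 0.2 1.3] q [-0.12 -0.22  2.17  0.04  0.93 -1.71]
at t 32.5 tcp [0.622  0.0497 0.0008] gap 0.777 F [ 0.  -0.4 -0.7] q [-0.09  0.36  1.99  0.05  0.54 -1.7 ]
gripped t 32.8 tcp [0.6226 0.0496 0.0024] gap 0.534 F [-3.  -0.   5.9] q [-0.09  0.35  1.99  0.05  0.54 -1.7 ]Traceback (most recent call last):
  File "<stdin>", line 18, in <module>
cv2.error: OpenCV(4.12.0) /io/opencv/modules/imgproc/src/shapedescr.cpp:201: error: (-215:Assertion failed) count >= 0 && (depth == CV_32F || depth == CV_32S) in function 'minEnclosingCircle'
```

The gap of 0.534 (about 47 mm) is narrower than the 52 mm foot, so the pads aren't on it properly. I'll release, back off and look.

```bash
python3 - <<'E'
from p import *
t=15; C=np.array([.622,.0497,.001]); tz=np.array([np.sin(np.radians(t)),0,-np.cos(np.radians(t))])
s=cam("scene"); save("s_grip.png",cv2.resize(s["frame"][130:330,260:460],None,fx=4,fy=3,interpolation=cv2.INTER_CUBIC))
fingers.grip(.78); st('open')
bot.move_l((C-.15*tz).tolist(),max_speed=.2)
q,i=best([.5,.25,.25],0); bot.move_l([.5,.25,.25],max_speed=.4,rot=q)
c=cam("top"); f=c["frame"]; P=cloud(c); z=P[...,2]
d=np.hypot(P[...,0]-.62,P[...,1]-.05)
for lo,hi in((.004,.05),(.007,.05),(.013,.05),(.017,.05)):
    m=(d<.045)&(z>lo)&(z<hi); h=cv2.convexHull((P[m][:,:2]*1000).astype(np.float32)); print(lo,m.sum(),cv2.minEnclosingCircle(h),np.percentile(P[m][:,2],[10,50,90,100]).round(4))
save("c33.png",cv2.resize(f[170:240,260:360],None,fx=8,fy=8,interpolation=cv2.INTER_CUBIC))
E
```

```text
open t 33.2 tcp [0.6219 0.0497 0.0009] gap 0.782 F [-0.2  0.1  0.7] q [-0.09  0.36  1.99  0.05  0.54 -1.7 ]
0.004 290 ((617.9202270507812, 48.42947006225586), 41.1684684753418) [0.0057 0.0157 0.0213 0.0243]
0.007 241 ((620.5083618164062, 52.163246154785156), 26.110071182250977) [0.0083 0.0178 0.0214 0.0243]
0.013 154 ((620.8788452148438, 51.72886276245117), 22.27562141418457) [0.0169 0.0194 0.0221 0.0243]
0.017 136 ((620.9804077148438, 51.57920455932617), 22.147459030151367) [0.0177 0.0197 0.0222 0.0243]
```

View pics/c33.png

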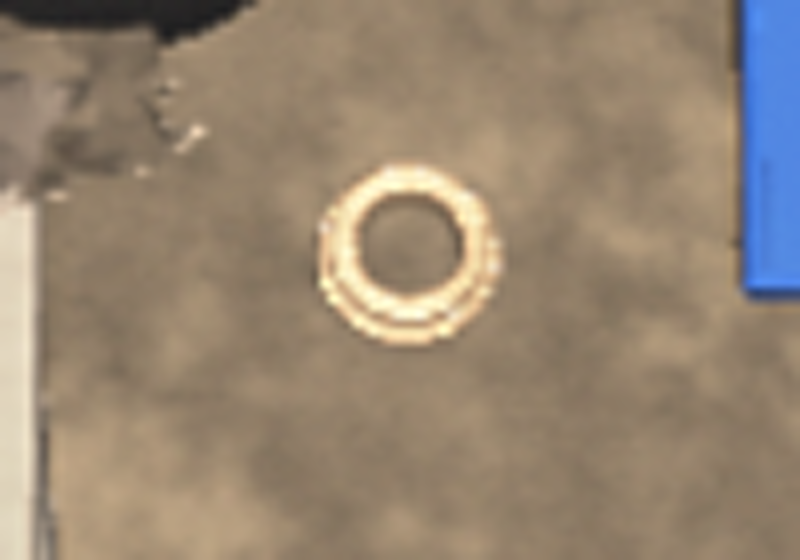

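View pics/s_grip.png

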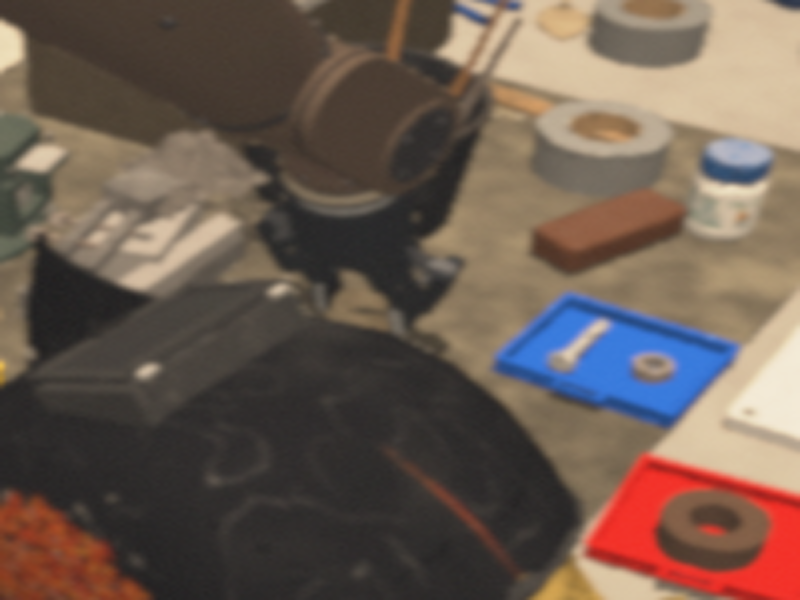

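The view doesn't settle how the pads sit, though the arm did clear the handle. The collar was only nudged 2 mm. I'll retry slightly lower with less squeeze and carry it just above the bench, checking the gap as it goes.

```bash
python3 - <<'E'
from p import *
t=15; C=np.array([.6222,.0517,-.001]); tz=np.array([np.sin(np.radians(t)),0,-np.cos(np.radians(t))])
fingers.grip(.78,45)
go([.50,.0517,.2],0,t)
bot.move_l((C-.12*tz).tolist(),max_speed=.25)
bot.move_l((C-.03*tz).tolist(),max_speed=.15)
bot.move_l(C.tolist(),max_speed=.05,contact_N=6); st('at')
fingers.grip(0,45); st('gripped')
z=monitor.get_tool_pos()[2]; g0=monitor.get_finger_gap()
bot.move_l([.615,.0517,z+.012],max_speed=.04); bot.dwell(.3); st('lift')
if monitor.get_finger_gap()>g0-.04:
    bot.move_l([.545,.01,z+.012],max_speed=.1); st('carried')
    bot.move_l([.545,.01,z-.002],max_speed=.03,contact_N=4); st('set')
    fingers.grip(.78); bot.dwell(.2)
    bot.move_l((np.array([.545,.01,z])-.15*tz).tolist(),max_speed=.2)
    q,i=best([.5,.25,.25],0); bot.move_l([.5,.25,.25],max_speed=.4,rot=q)
    c=cam("top"); f=c["frame"]; P=cloud(c); z=P[...,2]
    m=(np.hypot(P[...,0]-.543,P[...,1]-.01)<.045)&(z>.006)&(z<.05); print(m.sum())
    save("regrasp.png",cv2.resize(f[150:300,240:430],None,fx=4,fy=4,interpolation=cv2.INTER_CUBIC))
    if m.sum()>20:
        h=cv2.convexHull((P[m][:,:2]*1000).astype(np.float32)); print(m.sum(),cv2.minEnclosingCircle(h),np.percentile(P[m][:,2],[10,50,90]).round(4))
E
```

```text
at t 38.1 tcp [ 0.6222  0.0517 -0.0011] gap 0.78 F [-0.4 -0.3 -0.4] q [-0.09  0.36  1.98  0.04  0.54 -1.7 ]
gripped t 38.5 tcp [ 0.6227  0.0516 -0.    ] gap 0.558 F [-2.  -1.2  3.8] q [-0.09  0.36  1.98  0.04  0.54 -1.7 ]
lift t 39.3 tcp [0.6149 0.0517 0.0117] gap 0.558 F [-0.5  0.4 -1.5] q [-0.09  0.32  2.    0.04  0.55 -1.7 ]
carried t 40.2 tcp [0.5457 0.01   0.0124] gap 0.559 F [ 0.4 -0.8 -2.4] q [-0.19  0.19  2.17  0.1   0.52 -1.84]
set t 40.7 tcp [ 0.5452  0.0102 -0.    ] gap 0.556 F [-1.3  0.3  3.7] q [-0.19  0.21  2.18  0.1   0.5  -1.85]
258
258 ((534.5565795898438, 15.457491874694824), 34.40715789794922) [0.0076 0.0178 0.0215]
```

```bash
python3 - <<'E'
from h import *
c=cam("top"); P=cloud(c); z=P[...,2]; f=c["frame"]
for lo in(.007,.013,.017):
    m=((np.hypot(P[...,0]-.543,P[...,1]-.01)<.045)&(z>lo)&(z<.05)).astype(np.uint8); m=cv2.morphologyEx(m,cv2.MORPH_OPEN,np.ones((2,2),np.uint8))>0
    h=cv2.convexHull((P[m][:,:2]*1000).astype(np.float32)); print(lo,cv2.minEnclosingCircle(h),cv2.minAreaRect(h)[:2])
E
```

```text
0.007 ((541.521240234375, 9.699697494506836), 25.732810974121094) ((539.8843994140625, 9.536599159240723), (45.62494659423828, 49.200439453125))
0.013 ((541.5768432617188, 9.850902557373047), 23.113847732543945) ((541.5272216796875, 10.0491943359375), (43.95155334472656, 42.49581527709961))
0.017 ((540.1651000976562, 9.255836486816406), 23.00332260131836) ((541.1162109375, 10.381296157836914), (42.25193786621094, 41.976993560791016))
```

View pics/regrasp.png

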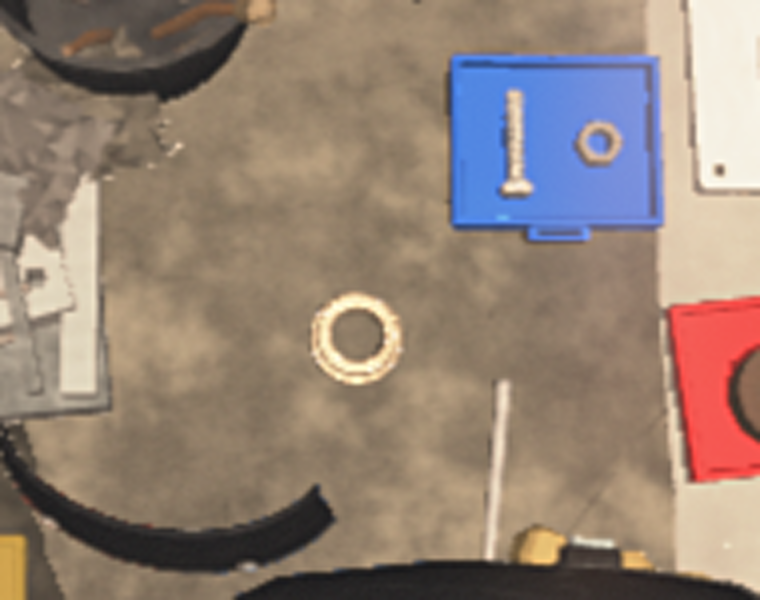

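Collar is flat on the open bench at crop (356,337), world (0.542,0.010). Regrasping upright, then into the yellow tray.

```bash
python3 - <<'E'
from p import *
D=tray('yellow',0,0)
for zz in(.25,.15,.003): print([bot.ik(D+[zz],quat(p)) is not None for p in(-1.3,178.7)],end=' ')
p=pick([.5418,.010],0,.78,-.0018,60,.25)
if .5<monitor.get_finger_gap()<.64:
    bot.move_l(D+[.25],max_speed=.25,rot=quat(p-1.3)); st('via')
    place(D,p-1.3,.0032,.72)
q,i=best([.5,-.1,.3],0); bot.move_l([.45,.3,.3],max_speed=.3); bot.move_l([.5,-.1,.3],max_speed=.4,rot=q); st('away')
c=cam("top"); f=c["frame"]; P=cloud(c); z=P[...,2]
m=((np.hypot(P[...,0]-D[0],P[...,1]-D[1])<.038)&(z>.0105)&(z<.05)).astype(np.uint8); m=cv2.morphologyEx(m,cv2.MORPH_OPEN,np.ones((2,2),np.uint8))>0
h=cv2.convexHull((P[m][:,:2]*1000).astype(np.float32)); print(m.sum(),cv2.minEnclosingCircle(h),np.percentile(P[m][:,2],[10,50,90]).round(4))
save("final_y.png",cv2.resize(f[220:360,140:300],None,fx=4,fy=4,interpolation=cv2.INTER_CUBIC))
E
```

```text
[True, True] [True, True] [True, True] (np.float64(0.4508308391935929), 0)
at t 45.5 tcp [ 0.5417  0.01   -0.0021] gap 0.787 F [-0.1 -0.2  0.6] q [-0.17  0.31  2.03 -0.    0.8  -1.74]
gripped t 45.9 tcp [ 0.5425  0.0099 -0.0007] gap 0.553 F [-1.4  0.3  5.6] q [-0.17  0.31  2.03  0.    0.8  -1.74]
lift t 47.0 tcp [0.5406 0.0102 0.2476] gap 0.552 F [-0.5 -0.8 -2.4] q [-0.17 -0.02  1.89 -0.    1.28 -1.74]
via t 48.4 tcp [0.3858 0.261  0.2499] gap 0.551 F [-0.  -0.2 -2.1] q [ 0.38 -0.21  2.05 -0.    1.3  -1.17]
over t 48.8 tcp [0.3861 0.261  0.1502] gap 0.552 F [ 0.5 -0.4 -1.2] q [ 0.38 -0.1   2.15 -0.    1.09 -1.17]
down t 50.0 tcp [0.385  0.2613 0.0033] gap 0.554 F [-0.9 -0.9  5.1] q [ 0.38  0.16  2.21  0.    0.77 -1.17]
rel t 50.5 tcp [0.3839 0.2609 0.0025] gap 0.715 F [-0.5  0.4  0. ] q [ 0.38  0.16  2.21  0.    0.77 -1.17]
up t 51.5 tcp [0.3845 0.2611 0.1984] gap 0.719 F [ 0.2 -0.6 -0.3] q [ 0.38 -0.16  2.11  0.    1.2  -1.17]
away t 53.2 tcp [ 0.4993 -0.0988  0.2991] gap 0.719 F [-0.2 -0.2  0. ] q [-0.4  -0.13  1.9   0.    1.38 -1.97]
273 ((380.7052001953125, 179.43820190429688), 104.3271255493164) [0.0048 0.0168 0.0253]
```

View pics/final_y.png

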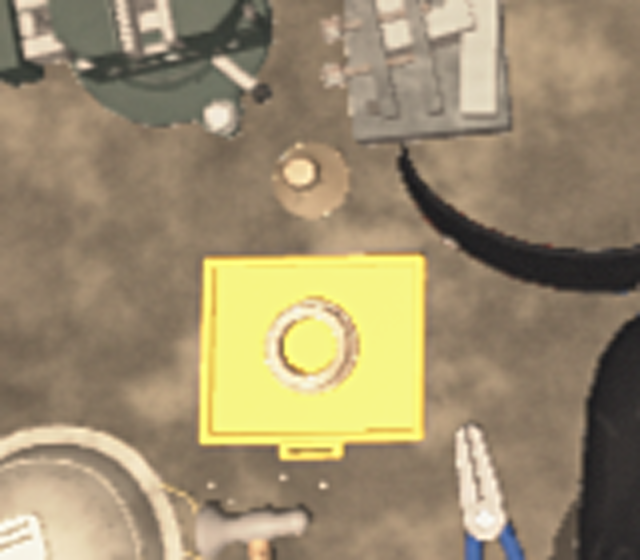

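Collar sits mid-tray at crop (311,345). I'll run a final numeric flatness check of all parts, then hand in.

```bash
python3 - <<'E'
from h import *
q,i=best([.5,.25,.3],0); bot.move_l([.5,.25,.3],max_speed=.4,rot=q); c=cam("top"); 
q,i=best([.5,-.1,.3],0); bot.move_l([.5,-.1,.3],max_speed=.4,rot=q); c2=cam("top")
for n,cc,(x,y),r,lo,hi in(("collar",c2,tray('yellow',0,0),.03,.02,.032),("roll",c,(.5047,-.2283),.03,.023,.036),("nut",c,tray('blue',0,-.028),.016,.012,.03),("bolt",c,tray('blue',0,.022),.036,.009,.03)):
    P=cloud(cc); m=(np.hypot(P[...,0]-x,P[...,1]-y)<r)&(P[...,2]>lo)&(P[...,2]<hi); p=P[m]
    k=np.linalg.lstsq(np.c_[p[:,:2]-[x,y],np.ones(len(p))],p[:,2],rcond=None)[0]; print(n,len(p),'mean',p.mean(0).round(4),'tilt deg',np.degrees(np.hypot(*k[:2])).round(1))
st(); bot.finish_job()
E
```

```text
collar 154 mean [0.3856 0.2627 0.0242] tilt deg 0.7
roll 449 mean [ 0.5041 -0.228   0.0288] tilt deg 0.6
nut 63 mean [ 0.6527 -0.1311  0.0161] tilt deg 2.6
bolt 135 mean [ 0.6514 -0.0814  0.0174] tilt deg 4.3
 t 55.4 tcp [ 0.4998 -0.0991  0.3   ] gap 0.718 F [-0.2  0.1 -0.9] q [-0.4  -0.13  1.9   0.    1.38 -1.97]
the job is handed in; nothing more can be done
```

All four parts are in their trays and the job was handed in at 55.4 s. The nut and bolt are in the blue tray, the emery roll in the red and the bronze collar in the yellow. Everything is released, with the gripper held clear at 0.3 m.

**Collar:** a tool handle from the pot overhangs it, so I took it tilted 15°. On the first try the gap read too narrow, so I released it, which nudged it 2 mm. I gripped it again, set it down on open bench, regrasped it upright and placed it.

**Last checks (depth and pictures):**

| Part | Mean height of top | Expected top when flat | Measured tilt |
|---|---|---|---|
| Collar | 24.2 mm | 24 mm | 0.7° |
| Roll | 28.8 mm | 29 mm | 0.6° |
| Nut | 16.1 mm | 17 mm | 2.6° |
| Bolt | 17.4 mm | – | 4.3° |

- **Position:** the pictures show every part clear of the tray walls, and the nut and bolt clear of each other.
- **Nut tilt:** it comes from only 63 depth pixels, so I put it down to noise; the picture shows the nut flat.
- **Bolt tilt:** I read it as the head being thicker than the shank.
- **Disagreements:** the gap read about 47 mm on the collar's 52 mm foot in every grip. I put that down to the fingers flexing, as it carried without slipping. One circle fit of the collar in its tray gave nonsense because of stray depth pixels, so I replaced it with the plane fit in the table.

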